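# Offer a cast mower lever to the check stand

### The job

Set up the lever check on the bench: take the red template panel out of its storage block and slide it down into the slot of the green check stand until it is fully home, and let go of it. Then grip the cast lever at its balance point (the yellow band), lift it and finish holding it level and still about 5 cm above the stand's two steel rests, without it touching the stand, the heavy hub over the wide rest and the small eye over the narrow one. The program ends while the gripper still holds the lever there; leave the other things on the bench as they are.

Things in the scene. Friction and masses are not known exactly. Their poses are not given: they have to be found in the camera images.
- template_mid (a point): Centre of the red template panel: loose plastic plate 8 mm thick (its x), 100 mm wide (y), 110 mm tall (z, up), about 0.12 kg, a black lever outline on both faces (either may face forward). It starts upright in a slot 25 mm deep in a fixed dark wooden block 70 x 150 mm, 35 mm high; the slot floor is 10 mm above the bench, so the panel's top is at 120 mm.
- slot (a point): Middle of the slot's mouth, on top of the fixed green-painted wooden stand (160 mm in x, 280 mm in y, 40 mm high), 55 mm to -x of its centre. Axes: those of the stand, z up. The slot runs along y: 104 mm long, 11.2 mm wide, 30 mm deep (floor 10 mm above the bench), mouth chamfered 3 mm, ends marked white. The panel fully home has its centre 25 mm above this point.
- hub_rest (a point): Centre of the top of the wide steel rest of the stand: a round pad 48 mm in diameter, its top 20 mm above the stand's base and 60 mm above the bench; it lies 95 mm (along the stand's x) and -98.5 mm (along its y) from the slot point. Axes as those of the stand.
- eye_rest (a point): Centre of the top of the narrow steel rest of the stand: a round post 18 mm in diameter (on a 40 mm foot), its top 60 mm above the bench, 197 mm along the stand's +y from the wide rest.
- lever_balance (a point): Balance point of the loose cast aluminium lever (about 0.42 kg, lying flat, z up), mid yellow band (20 mm long), 23 mm above the lever's underside. Arm 16 mm wide (y), 18 mm tall, its lower face 14 mm above the underside. +x runs along the arm from hub to eye; hub's edge 36 mm away at -x; arm straight for 69 mm to +x, then bends towards +y to the eye.
- lever_hub (a point): Centre of the underside of the lever's heavy round hub, 52 mm in diameter and 40 mm tall with a dark bore on top; in the lever's frame it lies at x -61.3 mm, y -7.3 mm from the balance point and 23 mm below it.
- lever_eye (a point): Centre of the underside of the lever's small round eye, 28 mm in diameter and 34 mm tall; in the lever's frame it lies at x +133.7 mm, y +20 mm from the balance point and 23 mm below it (197 mm from the hub's centre).
- jar: Bystander: amber glass jar with a steel lid, 68 mm diameter, 100 mm tall, loose; origin under its centre. Leave it alone.
- tin: Bystander: paint tin with a green label, 80 mm diameter, 120 mm tall, loose; origin under its centre. Leave it alone.
- mug: Bystander: blue mug, 80 mm diameter, 90 mm tall, loose; origin under its centre. Leave it alone.
- screwdriver: Bystander: screwdriver, 200 mm long, lying on the bench between robot and stand. Leave it alone.
- wrench: Bystander: spanner, 170 mm long, lying on the bench between robot and stand. Leave it alone.
- carton: Bystander: cardboard box 100 x 90 x 70 mm, loose; origin under its centre. Leave it alone.
Not all that is in view belongs to the job. Of the things like the part that bears template_mid, leave any that is purple or white; of the rest the smaller one is meant.

How it is judged:
On the way, in this order (a step that is already met when the one before it is completed fails the run):
1. the template stands fully home in the stand's slot, let go, with the lever still on the bench (horizontal distance between template_mid and slot below 0.008 m and z of template_mid in the frame of slot below 0.028 m and angle between template_mid's own z axis and vertical below 0.15 rad and contact force between template and the fingers below 0.1 N and height (world z) of lever_balance below 0.04 m), for 0.2 s.
2. the lever is off the bench, level, gripped at its balance point (height (world z) of each of lever_hub, lever_eye above 0.03 m and angle between lever_balance's own z axis and vertical below 0.1 rad and contact force between lever and the fingers above 1 N and horizontal distance between the grasp point and lever_balance below 0.022 m), for 0.2 s.
At the end, for the whole second after the job is handed in: Template fully home in the slot (8 mm in plan, 3 mm in height). Lever gripped within 22 mm of its balance point, level within 5 degrees, still, 25 to 80 mm above both rests, touching neither stand nor template, hub and eye centres each within 20 mm of their rests' centres from above (horizontal distance between template_mid and slot below 0.008 m and z of template_mid in the frame of slot below 0.028 m and angle between template_mid's own z axis and vertical below 0.15 rad and horizontal distance between lever_hub and hub_rest below 0.02 m and horizontal distance between lever_eye and eye_rest below 0.02 m and z of lever_hub in the frame of hub_rest between 0.025 and 0.08 m and z of lever_eye in the frame of eye_rest between 0.025 and 0.08 m and angle between lever_balance's own z axis and vertical below 0.09 rad and horizontal distance between the grasp point and lever_balance below 0.022 m and contact force between lever and the fingers above 1 N and contact force between lever and stand below 0.1 N and contact force between lever and template below 0.1 N and linear speed of lever below 0.03 m/s and angular speed of lever below 0.2 rad/s); the arm keeps its last pose, push and grip.
It fails at once if a bystander is displaced by more than 3 cm (distance of any of jar, tin, mug, screwdriver, wrench, carton from where it was at the start of the episode above 0.03 m).
It also fails if it takes over 69 s, if anything falls off the work surface, if the arm or the gripper's body presses on something with over 40 N, if the wrist force passes 120 N, or if a joint passes its speed limit or range.

### The arm

A 6-joint arm with a two-finger parallel gripper is mounted at the origin on the work surface. World frame = base frame: x ahead of the robot, y to its left, z up, the work surface at z = 0. Lengths are in m, angles in rad, forces in N, time in s.
With the tool pointing down it reaches from about 0.275 to 0.975 m from the base axis. Payload 8.4 kg.
Tool frame: the origin (TCP) lies at the centre of the arm's flange, where the gripper is bolted on; the fingertips stand 190 mm ahead of it and the grasp point (between the pads) lies 171 mm ahead of it; y points along the fingers, x is the direction in which the jaws open and shut, and the axes are right-handed (so a half turn about y gives the same grasp; the last joint's range is limited). The gripper opens to 92 mm and grips with 3 to 60 N. Pads are 20 mm wide; open, the fingers measure 128 mm over their backs; the gripper's body (75 mm by 189 mm) begins 69 mm behind the grasp point.
Start: joints at [1.264, 0.353, 1.633, -0, 1.155, -0.002], TCP at [0.188, 0.596, 0.405] pointing down, gripper open.
Joint ranges: [-2.63, 2.63], [-0.92, 2.1], [0.06, 2.66], [-1.3, 4.44], [0, 2.69], [-3.02, 3.02]. Speed limits (rad/s): [2.22, 2.22, 2.79, 3.14, 3.14, 3.14].

### API

Orientations are given as a unit quaternion [w, x, y, z].
In Python, from cell import observe, imaging, ticket, nets gives the robot as it stands.
- The arm moves only by the shell command python3 -m pendant 'ROWS' [FORCE]. ROWS is JSON, a list that holds one entry, the list of rows, each a list of 7 numbers: the shift along the tool's x, y, z in mm, then the turn, a rotation vector about the tool's x, y, z in degrees, then the closure in counts, from 0 (fully open) to 255 (shut). A call has 1 to 8 rows; each row shifts and turns the commanded pose from where the row before left it, along the tool's axes as they then stand; what a row does not reach is not made up. A row lasts 1/8 s, in which the tool goes at most 62.5 mm and 10.7 degrees, less where a joint would pass 70% of its speed; a pose out of reach is approached as far as the arm can. A call is refused whole if a number of a shift passes 62.5 or a number of a turn 10.7, either way. A call with a gripper value outside its range is refused whole. The fingers move at their own pace and stop on an object; FORCE is the grip in N (left out, the last holds). Time passes only in rows, so rows that do not move let the fingers close. It gives the time, the measured TCP pose, the force and the opening at its end, in the units of the state.
- observe(): the state, without advancing time (a new reading comes with each control period).
- imaging.snapshot(name): name is "scene" or "top"; returns the picture (420x560x3 uint8, red, green, blue); there is no depth.
- imaging.camera_info(name): a dict with "vfov" (degrees; the focal length in pixels is half the picture's height over the tangent of half this angle, whatever the lens; pixels are square), "cx", "cy" (the principal point, pixels), "T" (4x4, takes a point from camera to world coordinates). Camera axes: x right, y down, z forward; pixel columns grow to the right and rows downward; lengths in m; the calibration is good to about 2 mm. A picture is of the moment at which its call begins. camera_info takes no time and is no camera call.
- ticket.job_done(): hands the job in, once; it reports no verdict.
Trained networks look in the newest picture that a camera, given by its name, has taken for a name from the list of things; names that differ only in an ending like _2 or _b are one class to them, and where a whole thing is asked for, a point or a joint stands for the part that bears it (a point fixed in the world has none). Each returns a list of dicts, best first, with "confidence" (0 to 1); they miss things now and then, are a little off and sometimes report something else, mostly with a low value. They report only what shows in the picture. A call takes as long as a camera call. They do not tell look-alikes from the thing itself.
- nets.find_in(name, camera): "bbox" ([left, top, width, height] in pixels, round what is visible of it).
- nets.tip_of(name, camera): "centre" ([row, column] in pixels: a listed point, or the origin of a listed thing).
The state is a dict: "time_s": time; "joint_positions": joint angles; "qd": joint speeds; "joint_efforts": joint torques, N m; "tool_pos": TCP position; "tool_rot": TCP orientation; "force": force on the tool from outside, world axes, zero at the start; "moment": the same for the moment, N m; "grip_width": finger opening in m.
Only numpy, scipy, OpenCV 4.12 (cv2) and the standard library are available. Lean on these libraries where they do the work, as an engineer would, in place of code of your own. Each camera call takes 0.05 s, during which the arm holds its last target.

## Working session

There is one attempt and no reset: what is moved stays moved. The work goes in short steps, Python scripts to look and compute and a shell command to move; the robot and the scene stay as the last step left them, time stands still between calls to the robot, and variables do not carry over. Pictures are saved under pics/ and viewed, and the job is handed in when it is done.

```bash
ls; mkdir -p pics
python3 - <<'E'
from cell import observe, imaging, ticket, nets
import cv2
s=observe(); print(s)
for c in ["scene","top"]:
    im=imaging.snapshot(c); cv2.imwrite(f"pics/{c}0.png",im[:,:,::-1]); print(c,imaging.camera_info(c))
    for n in ["template_mid","slot","hub_rest","eye_rest","lever_balance","lever_hub","lever_eye"]:
        print(n,[(d["centre"],round(d["confidence"],2)) for d in nets.tip_of(n,c)])
    for n in ["template_mid","lever_hub"]:
        print(n,[(d["bbox"],round(d["confidence"],2)) for d in nets.find_in(n,c)])
E
```

```text
pics
{'time_s': 0.0, 'joint_positions': array([ 1.26363858e+00,  3.53637609e-01,  1.63413131e+00, -3.07013999e-05,
        1.15519572e+00, -2.40810338e-03]), 'qd': array([ 0.00052243, -0.00016016,  0.00119932, -0.00016715, -0.00051056,
       -0.00093193]), 'joint_efforts': array([-4.70632120e-03, -5.93833065e+01, -3.34225094e+01,  6.94501796e-02,
        2.32996809e-02, -1.74643924e-04]), 'tool_pos': array([0.18747245, 0.59597487, 0.40397131]), 'tool_rot': array([-0.56980287,  0.57039094,  0.41793129, -0.41870313]), 'force': array([-0.68405137, -0.65230907, -0.6003641 ]), 'moment': array([0.0075106 , 0.02224239, 0.00102081]), 'grip_width': 0.09173719408834852}
scene {'vfov': 50.179202263241756, 'cx': 283.52157400032905, 'cy': 201.68163520139225, 'T': array([[ 5.27853615e-01,  5.17102039e-01, -6.73777443e-01,
         1.47893203e+00],
       [ 8.49335342e-01, -3.21553762e-01,  4.18607996e-01,
        -5.74186665e-01],
       [-1.92623346e-04, -7.93226739e-01, -6.08926353e-01,
         9.64903380e-01],
       [ 0.00000000e+00,  0.00000000e+00,  0.00000000e+00,
         1.00000000e+00]
[... 941 characters left out ...]
619988e-04, -1.36492857e-01, -9.90640894e-01,
         1.27978233e+00],
       [ 0.00000000e+00,  0.00000000e+00,  0.00000000e+00,
         1.00000000e+00]])}
template_mid [([314.1, 124.2], 0.8), ([209.8, 156.3], 0.58), ([157.0, 165.9], 0.58)]
slot [([229.4, 286.1], 0.84)]
hub_rest [([198.5, 325.6], 0.86)]
eye_rest [([134.6, 360.8], 0.6), ([187.9, 254.5], 0.56)]
lever_balance [([190.7, 258.8], 0.69), ([241.9, 409.9], 0.56)]
lever_hub [([258.8, 416.0], 0.87)]
lever_eye [([194.7, 387.1], 0.68)]
template_mid [([133.8, 201.4, 46.4, 13.9], 0.79), ([155.9, 136.1, 20.2, 44.9], 0.78), ([94.9, 295.1, 51.8, 46.2], 0.71), ([134.4, 268.8, 69.5, 2.8], 0.64)]
lever_hub [([384.8, 191.6, 41.5, 78.1], 0.57)]
```

View pics/scene0.png

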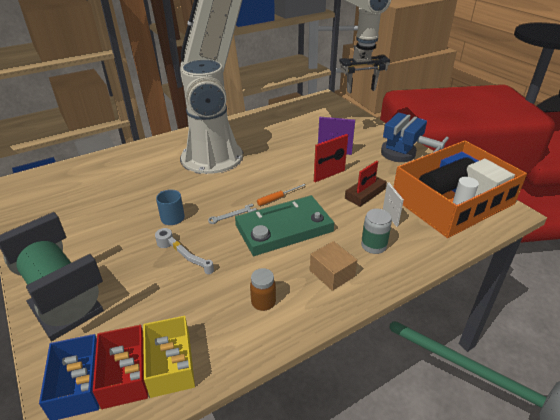

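View pics/top0.png

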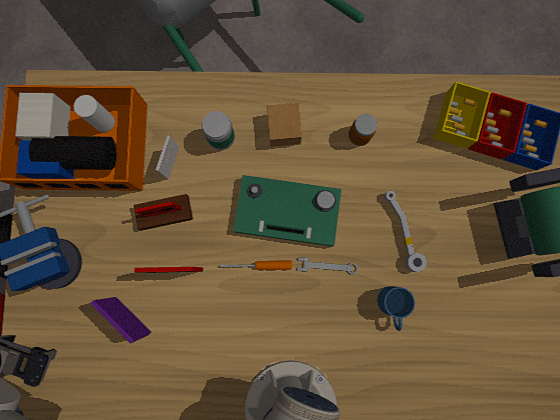

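Four panel-like things are in view (scene camera): purple at (336,135), large red at (331,157), white at (394,203), and a small red one in the dark wooden block at (368,178). The small red one fits, because it is neither purple nor white, is the smaller red, and stands in the block. I'll confirm it in an enlarged crop.

```bash
cat > h.py <<'E'
import numpy as np, cv2
from cell import observe, imaging, nets
from scipy.spatial.transform import Rotation as R
def cam(c):
    i=imaging.camera_info(c); T=np.array(i["T"]); f=210/np.tan(np.radians(i["vfov"])/2)
    return T,f,i["cx"],i["cy"]
def proj(c,P):
    T,f,cx,cy=cam(c); p=(np.atleast_2d(P)-T[:3,3])@T[:3,:3]
    return np.c_[cx+f*p[:,0]/p[:,2],cy+f*p[:,1]/p[:,2]]   # col,row
def atz(c,uv,z):
    T,f,cx,cy=cam(c); uv=np.atleast_2d(uv).astype(float)
    d=np.c_[(uv[:,0]-cx)/f,(uv[:,1]-cy)/f,np.ones(len(uv))]@T[:3,:3].T
    return T[:3,3]+d*((z-T[2,3])/d[:,2])[:,None]
def crop(im,x0,y0,w,h,s,name):
    c=cv2.resize(im[y0:y0+h,x0:x0+w],None,fx=s,fy=s,interpolation=cv2.INTER_CUBIC)
    cv2.imwrite(name,c[:,:,::-1])
E
python3 - <<'E'
from h import *
a=cv2.imread("pics/scene0.png")[:,:,::-1]; b=cv2.imread("pics/top0.png")[:,:,::-1]
A=cv2.resize(a[110:230,300:420],None,fx=3.3,fy=3.3,interpolation=cv2.INTER_CUBIC)
B=cv2.resize(b[150:270,115:235],None,fx=3.3,fy=3.3,interpolation=cv2.INTER_CUBIC)
cv2.imwrite("pics/c1.png",np.hstack([A,B])[:,:,::-1])
C=cv2.resize(b[165:255,220:450],None,fx=3.4,fy=3.4,interpolation=cv2.INTER_CUBIC)
cv2.imwrite("pics/c2.png",C[:,:,::-1])
print(atz("top",[[286,229.4]],.04),atz("top",[[325.6,198.5],[254.5,187.9]],.06),atz("top",[[409.9,241.9]],.023),atz("top",[[416,262],[390,196]],.04))
E
```

```text
[[0.47841774 0.0176787  0.04      ]] [[ 0.562462   -0.0894799   0.06      ]
 [ 0.58974051  0.10535761  0.06      ]] [[ 0.4490296 -0.3270942  0.023    ]] [[ 0.39324045 -0.33726803  0.04      ]
 [ 0.57481294 -0.27050718  0.04      ]]
```

View pics/c1.png

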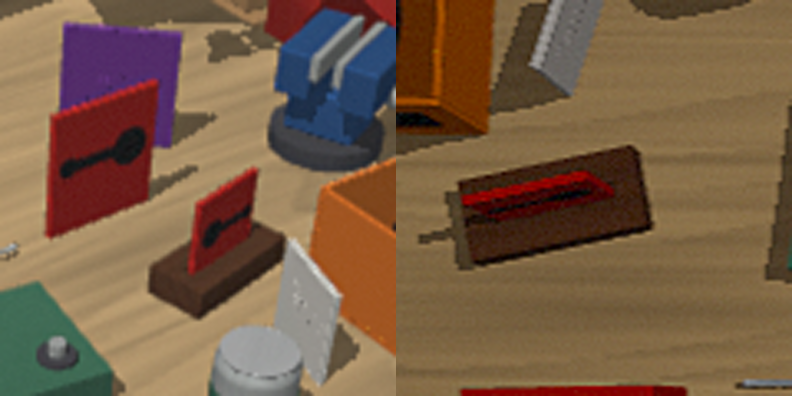

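View pics/c2.png

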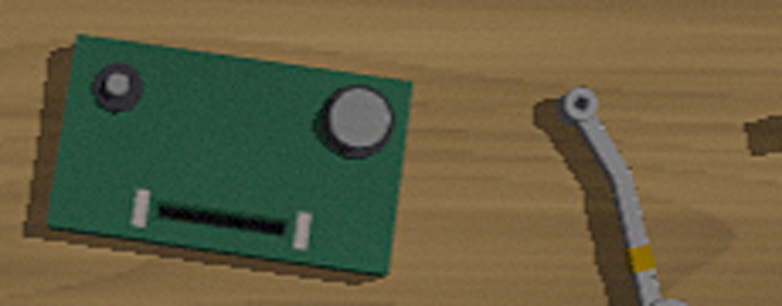

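The crop confirms the target: the small red panel with a black outline, standing in the dark wooden block (scene 368,178; top about 160,210). Next I'll fit the poses by comparing silhouettes.

```bash
cat > fit.py <<'E'
from h import *
from scipy.optimize import minimize
S=8
def box(x0,x1,y0,y1,z0,z1):
    return np.array([[x,y,z] for x in(x0,x1) for y in(y0,y1) for z in(z0,z1)],float)
def disc(cx,cy,r,z,n=40):
    t=np.linspace(0,2*np.pi,n,endpoint=False); return np.c_[cx+r*np.cos(t),cy+r*np.sin(t),0*t+z]
def place(P,p):
    c,s=np.cos(p[2]),np.sin(p[2]); return np.c_[p[0]+c*P[:,0]-s*P[:,1],p[1]+s*P[:,0]+c*P[:,1],P[:,2]]
def soft(c,P,roi):
    x0,y0,w,h=roi; q=proj(c,P)
    hull=cv2.convexHull(((q-[x0,y0]+.5)*S*16-8).astype(np.float32)).round().astype(np.int32)
    m=np.zeros((h*S,w*S),np.uint8); cv2.fillConvexPoly(m,hull,255,shift=4)
    return cv2.resize(m,(w,h),interpolation=cv2.INTER_AREA)/255.
def fit(items,p0,step=(.004,.004,.05)):
    # items: (cam, list of model point hulls (union), mask, roi)
    def cost(p):
        e=0
        for c,Ps,m,roi in items:
            r=np.max([soft(c,place(P,p),roi) for P in Ps],axis=0)
            e+=np.abs(r-m).sum()
        return e
    sim=np.array([p0]+[np.array(p0)+np.eye(3)[i]*step[i] for i in range(3)])
    r=minimize(cost,p0,method="Nelder-Mead",options=dict(initial_simplex=sim,xatol=1e-5,fatol=1e-3,maxiter=300))
    r=minimize(cost,r.x,method="Nelder-Mead",options=dict(initial_simplex=r.x+np.vstack([np.zeros(3),np.diag(step)*-.5]),xatol=1e-5,fatol=1e-3,maxiter=300))
    return r.x,r.fun
def mask(im,roi,f,close=0):
    x0,y0,w,h=roi; a=im[y0:y0+h,x0:x0+w].astype(int); m=f(a[...,0],a[...,1],a[...,2]).astype(np.uint8)
    if close: m=cv2.morphologyEx(m,cv2.MORPH_CLOSE,np.ones((close,close),np.uint8))
    return m.astype(float)
def fillc(m):
    cs,_=cv2.findContours(m.astype(np.uint8),cv2.RETR_EXTERNAL,cv2.CHAIN_APPROX_NONE)
    o=np.zeros(m.shape,np.uint8); cv2.drawContours(o,[max(cs,key=cv2.contourArea)],-1,1,-1); return o.astype(float)
green=lambda r,g,b:(g>r+15)&(g>b)
red=lambda r,g,b:(r>90)&(r>2.2*g)&(r>2.2*b)
E
cat > s1.py <<'E'
from fit import *
a=cv2.imread("pics/scene0.png")[:,:,::-1]; b=cv2.imread("pics/top0.png")[:,:,::-1]
rs=(225,185,120,75); rt=(220,165,135,95)
ms=fillc(mask(a,rs,green)); mt=fillc(mask(b,rt,green))
st=box(-.025,.135,-.14,.14,0,.04)   # slot frame: centre is +55 in x from slot
st=box(-.080+.055,.08+.055,-.14,.14,0,.04)
p0=[.478,.018,-.14]
for nm,it in [("top",[("top",[st],mt,rt)]),("scene",[("scene",[st],ms,rs)]),("both",[("top",[st],mt,rt),("scene",[st],ms,rs)])]:
    p,c=fit(it,p0); print("stand",nm,p.round(4),round(c,1),mt.sum(),ms.sum())
    R_=place(np.array([[0,0,.04],[.095,-.0985,.06],[.095,.0985,.06]]),p); print(R_[:,:2].round(4).tolist(),proj("top",R_).round(1).tolist(),proj("scene",R_).round(1).tolist())
E
python3 s1.py
```

```text
stand top [ 0.48    0.0217 -0.1325] 135.4 5785.0 3568.0
[[0.48, 0.0217], [0.5611, -0.0885], [0.5872, 0.1068]] [[284.5, 228.8], [325.2, 199.0], [254.0, 188.8]] [[277.2, 209.4], [260.1, 230.1], [317.2, 213.4]]
stand scene [ 0.4764  0.0227 -0.1317] 122.4 5785.0 3568.0
[[0.4764, 0.0227], [0.5577, -0.0874], [0.5835, 0.1079]] [[284.2, 230.1], [324.8, 200.2], [253.5, 190.1]] [[276.9, 208.7], [259.8, 229.4], [316.8, 212.7]]
stand both [ 0.4795  0.0219 -0.1315] 283.9 5785.0 3568.0
[[0.4795, 0.0219], [0.5608, -0.0882], [0.5866, 0.1071]] [[284.5, 229.0], [325.2, 199.1], [253.9, 189.0]] [[277.1, 209.3], [260.1, 230.0], [317.2, 213.3]]
```

```bash
cat > s2.py <<'E'
from fit import *
a=cv2.imread("pics/scene0.png")[:,:,::-1]; b=cv2.imread("pics/top0.png")[:,:,::-1]
rs=(340,155,60,60); rt=(120,185,85,55)
blk=box(-.035,.035,-.075,.075,0,.035); pan=box(-.004,.004,-.05,.05,.035,.12)
brown=lambda r,g,b:((r<120)&(r>1.3*b)&(g<75)&(r+g+b<230))|red(r,g,b)
ms=mask(a,rs,red,3); mt=mask(b,rt,red,3)
bs=fillc(mask(a,rs,brown,3)); bt=fillc(mask(b,rt,brown,3))
V=np.hstack([cv2.resize(x,(400,300),interpolation=cv2.INTER_NEAREST) for x in (ms,mt)]);W=np.hstack([cv2.resize(x,(400,300),interpolation=cv2.INTER_NEAREST) for x in (bs,bt)])
cv2.imwrite("pics/m2.png",np.vstack([V,W])*255)
p0=list(atz("top",[[163,208]],.08)[0][:2])+[.12]
print(p0)
for nm,it in [("top pan",[("top",[pan],mt,rt)]),("scene pan",[("scene",[pan],ms,rs)]),("both pan",[("top",[pan],mt,rt),("scene",[pan],ms,rs)]),
  ("top blk",[("top",[pan,blk],bt,rt)]),("scene blk",[("scene",[pan,blk],bs,rs)])]:
    p,c=fit(it,p0); print(nm,p.round(4),round(c,1),sum(i[2].sum() for i in it))
E
python3 s2.py
```

```text
[np.float64(0.5284898263179585), np.float64(0.3484501309063413), 0.12]
top pan [0.5304 0.3633 0.1297] 254.0 146.0
scene pan [0.5287 0.3604 0.2585] 180.5 374.0
both pan [0.528  0.3619 0.2326] 452.4 520.0
top blk [0.5256 0.3654 0.2248] 156.9 1646.0
scene blk [0.5247 0.3654 0.2488] 55.2 959.0[ WARN:0@0.613] global loadsave.cpp:1063 imwrite_ Unsupported depth image for selected encoder is fallbacked to CV_8U.
```

View pics/m2.png

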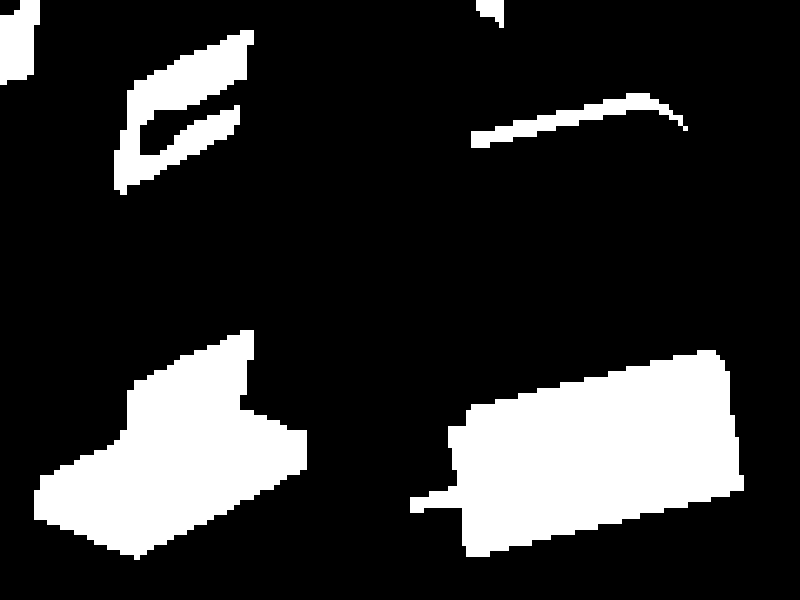

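```bash
cat > s3.py <<'E'
from fit import *
a=cv2.imread("pics/scene0.png")[:,:,::-1]; b=cv2.imread("pics/top0.png")[:,:,::-1]
p=np.array([.525,.3654,.245])
def edges(Pb): return [(i,j) for i in range(8) for j in range(i+1,8) if np.sum(np.abs(Pb[i]-Pb[j])>1e-6)==1]
def draw(im,c,models,roi,s):
    x0,y0,w,h=roi; o=cv2.resize(im[y0:y0+h,x0:x0+w],None,fx=s,fy=s,interpolation=cv2.INTER_CUBIC).copy()
    for P,pp,col in models:
        q=((proj(c,place(P,pp))-[x0,y0]+.5)*s).astype(int)
        for i,j in edges(P): cv2.line(o,tuple(map(int,q[i])),tuple(map(int,q[j])),col,1)
    return o
if __name__=="__main__":
    blk=box(-.035,.035,-.075,.075,0,.035); pan=box(-.004,.004,-.05,.05,.01,.12)
    A=draw(a,"scene",[(blk,p,(0,255,0)),(pan,p,(0,255,255))],(340,155,60,60),6.5)
    B=draw(b,"top",[(blk,p,(0,255,0)),(pan,p,(0,255,255))],(125,180,75,60),5.3)
    A=A[:318];B=cv2.resize(B,(397,318))
    cv2.imwrite("pics/o3.png",np.hstack([A,B])[:,:,::-1])
    # lever fits
E
python3 s3.py
```

```text
(no output)
```

View pics/o3.png

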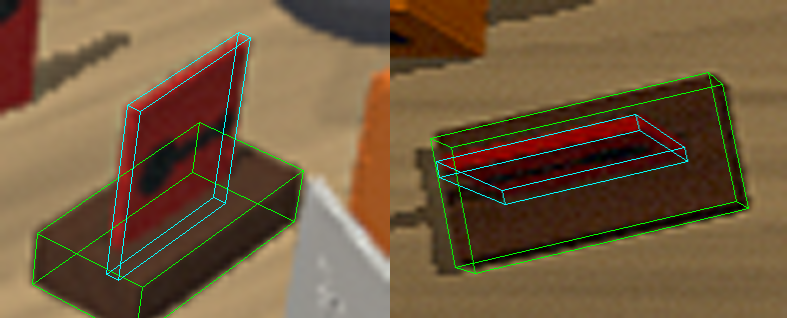

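The outlines match block and panel in both views, so the panel sits at about (0.525, 0.365) with yaw 0.245. Now the lever, the large red panel and the tool axes.

```bash
cat > s4.py <<'E'
from fit import *
a=cv2.imread("pics/scene0.png")[:,:,::-1]; b=cv2.imread("pics/top0.png")[:,:,::-1]
rs=(145,220,80,60); rt=(375,180,60,100)
grey=lambda r,g,b:((r-b<22)&(r+g+b>150))|((r>120)&(b<60)&(g>90))
LEV=[np.vstack([disc(-.0613,-.0073,.026,0),disc(-.0613,-.0073,.026,.04)]),np.vstack([disc(.1337,.02,.014,0),disc(.1337,.02,.014,.034)]),
 box(-.04,.069,-.008,.008,.014,.032),box(.069,.071,-.008,.008,.014,.032)]
LEV[3]=np.vstack([LEV[3],box(.13,.1337,.012,.028,.014,.032)])
ms=fillc(mask(a,rs,grey,3)); mt=fillc(mask(b,rt,grey,3))
M=np.zeros((400,700));M[:360,:480]=cv2.resize(ms,(480,360),interpolation=0);M[:400,480:480+220]=cv2.resize(mt,(220,400),interpolation=0)
cv2.imwrite("pics/m4.png",(M*255).astype(np.uint8))
h,e=atz("top",[[416,262],[390,196]],.038); y=np.arctan2(e[1]-h[1],e[0]-h[0])-np.arctan2(.0273,.195)
p0=[.449,-.327,y]; print(p0)
for nm,it in [("top",[("top",LEV,mt,rt)]),("scene",[("scene",LEV,ms,rs)]),("both",[("top",LEV,mt,rt),("scene",LEV,ms,rs)])]:
    p,c=fit(it,p0); print(nm,p.round(4),round(c,1),sum(i[2].sum() for i in it))
    q=place(np.array([[0,0,.032],[-.0613,-.0073,.04],[.1337,.02,.034]]),p);print(proj("top",q).round(1).tolist(),proj("scene",q).round(1).tolist())
for c,im,roi in (("top",b,rt),("scene",a,rs)):
    m=mask(im,roi,lambda r,g,b:(r>120)&(b<60)&(g>90)); yy,xx=np.nonzero(m); print("yellow",c,xx.mean()+roi[0],yy.mean()+roi[1],len(xx))
print("bigred",atz("top",[[135,270],[203,270]],.13),atz("top",[[135,270],[203,270]],.16))
s=observe(); q=s["tool_rot"]; r=R.from_quat([q[1],q[2],q[3],q[0]]).as_matrix(); print(r.round(3))
E
python3 s4.py
```

```text
[0.449, -0.327, np.float64(0.21324317102739104)]
top [ 0.4526 -0.3218  0.2174] 101.8 901.0
[[408.9, 240.4], [417.8, 261.6], [390.5, 195.0]] [[176.0, 243.8], [162.5, 233.3], [207.7, 262.5]]Traceback (most recent call last):
  File "s4.py", line 14, in <module>
    p,c=fit(it,p0); print(nm,p.round(4),round(c,1),sum(i[2].sum() for i in it))
        ~~~^^^^^^^
  File "fit.py", line 24, in fit
    r=minimize(cost,p0,method="Nelder-Mead",options=dict(initial_simplex=sim,xatol=1e-5,fatol=1e-3,maxiter=300))
    res = _minimize_neldermead(fun, x0, args, callback, bounds=bounds,
                               **options)
    fxr = func(xr)
    fx = function(np.copy(x), *(wrapper_args + args))
  File "fit.py", line 20, in cost
    r=np.max([soft(c,place(P,p),roi) for P in Ps],axis=0)
              ~~~~^^^^^^^^^^^^^^^^^^
  File "fit.py", line 11, in soft
    x0,y0,w,h=roi; q=proj(c,P)
                     ~~~~^^^^^
  File "h.py", line 8, in proj
    T,f,cx,cy=cam(c); p=(np.atleast_2d(P)-T[:3,3])@T[:3,:3]
              ~~~^^^
  File "h.py", line 5, in cam
    i=imaging.camera_info(c); T=np.array(i["T"]); f=210/np.tan(np.radians(i["vfov"])/2)
ValueError: time passes only in moves, steps and waits
```

View pics/m4.png

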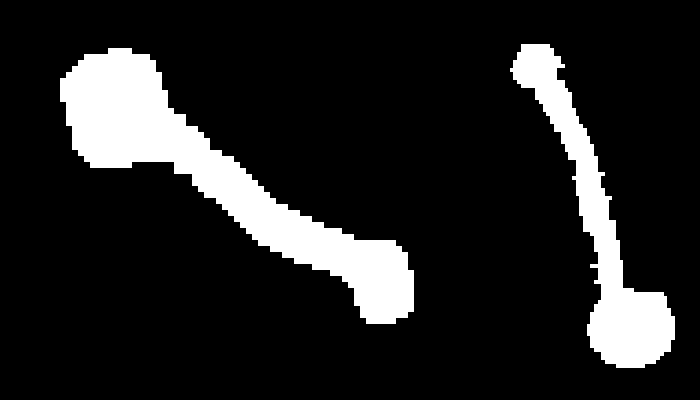

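Too many `camera_info` calls, so I'll cache it.

```bash
python3 - <<'E'
s=open("h.py").read()
s=s.replace('def cam(c):\n','_C={}\ndef cam(c):\n    if c not in _C: _C[c]=_cam(c)\n    return _C[c]\ndef _cam(c):\n')
open("h.py","w").write(s)
E
python3 s4.py
```

```text
[0.449, -0.327, np.float64(0.21324317102739104)]
top [ 0.4526 -0.3218  0.2174] 101.8 901.0
[[408.9, 240.4], [417.8, 261.6], [390.5, 195.0]] [[176.0, 243.8], [162.5, 233.3], [207.7, 262.5]]
scene [ 0.4508 -0.3201  0.206 ] 65.3 697.0
[[408.3, 241.0], [416.9, 262.4], [390.4, 195.4]] [[176.3, 243.2], [163.0, 232.7], [207.6, 262.2]]
both [ 0.4526 -0.321   0.2112] 184.6 1598.0
[[408.6, 240.4], [417.3, 261.7], [390.5, 194.8]] [[176.3, 243.7], [162.9, 233.2], [207.8, 262.6]]
yellow top 408.4102564102564 239.94871794871796 78
yellow scene 175.55172413793105 244.24137931034483 29
bigred [[0.36283715 0.39867213 0.13      ]
 [0.36476077 0.22721458 0.13      ]] [[0.36276464 0.38917492 0.16      ]
 [0.36463806 0.22219103 0.16      ]]
[[ 0.3    0.    -0.954]
 [ 0.954  0.     0.3  ]
 [ 0.    -1.     0.   ]]
```

Tool y is the approach axis (down), x the jaw axis, and yaw a falls when turning +y. Lever pose: about (0.4526, -0.321), yaw 0.211. First I'll turn to the panel's yaw.

```bash
cat > go.py <<'E'
import sys
from h import *
def pose():
    s=observe(); q=s["tool_rot"]; r=R.from_quat([q[1],q[2],q[3],q[0]]).as_matrix()
    return s,r
def togo(tx,ty,tz,yaw):
    "target grasp point"
    s,r=pose(); g=s["tool_pos"]+.171*r[:,1]; a=np.arctan2(r[1,0],r[0,0])
    d=r.T@(np.array([tx,ty,tz])-g)*1000
    print("t",round(s["time_s"],2),"grasp",g.round(4),"yaw",round(a,4),"tilt",np.degrees(np.arccos(-r[2,1])).round(2),"F",s["force"].round(1),"w",round(s["grip_width"],4))
    print("shift mm",d.round(1),"turn_y deg",round(np.degrees(a-yaw),2))
if __name__=="__main__": togo(*map(float,sys.argv[1:5]))
E
python3 -m pendant '[[[0,0,0,0,9.7,0,0],[0,0,0,0,9.7,0,0],[0,0,0,0,9.7,0,0],[0,0,0,0,9.7,0,0],[0,0,0,0,9.7,0,0],[0,0,0,0,9.7,0,0],[0,0,0,0,0,0,0]]]' 20; python3 go.py .525 .3654 .2 .245
```

```text
time_s: 1.88
tool_pos: [0.1876, 0.5962, 0.4047]
tool_rot: [-0.702, 0.702, 0.089, -0.089]
force: [-0.9, -0.5, 0.4]
grip_width: 0.0915
t 1.88 grasp [0.1876 0.5962 0.2337] yaw 0.2514 tilt 0.0 F [-0.9 -0.5  0.4] w 0.0915
shift mm [ 269.4   33.7 -307.5] turn_y deg 0.36
```

```bash
python3 -m pendant '[[[34,0,-38,0,0.4,0,0],[34,0,-38,0,0,0,0],[34,0,-38,0,0,0,0],[34,0,-38,0,0,0,0],[34,0,-38,0,0,0,0],[34,0,-38,0,0,0,0],[34,0,-38,0,0,0,0],[31,0,-41,0,0,0,0]]]'; python3 -m pendant '[[[0,0,0,0,0,0,0],[0,0,0,0,0,0,0]]]' ; python3 go.py .525 .3654 .095 .245
```

```text
time_s: 2.88
tool_pos: [0.5242, 0.3623, 0.4048]
tool_rot: [0.702, -0.702, -0.088, 0.087]
force: [-0.7, 0.2, 0.7]
grip_width: 0.0919
time_s: 3.12
tool_pos: [0.5225, 0.3634, 0.4046]
tool_rot: [0.702, -0.702, -0.086, 0.087]
force: [0.1, 0.4, 0.4]
grip_width: 0.092
t 3.12 grasp [0.5224 0.3634 0.2336] yaw 0.2449 tilt 0.04 F [0.1 0.4 0.4] w 0.092
shift mm [  3.1 138.6   1.2] turn_y deg -0.01
```

```bash
python3 -m pendant '[[[3,34,1,0,0,0,0],[0,34,0,0,0,0,0],[0,34,0,0,0,0,0],[0,30,0,0,0,0,0],[0,6,0,0,0,0,0],[0,0,0,0,0,0,0],[0,0,0,0,0,0,0]]]'; python3 go.py .525 .3654 .095 .245
python3 - <<'E'
from h import *
A=imaging.snapshot("scene");B=imaging.snapshot("top")
f=lambda im,x,y:cv2.resize(im[y:y+110,x:x+110],None,fx=3.6,fy=3.6,interpolation=2)
cv2.imwrite("pics/g5.png",np.hstack([f(A,310,110),f(B,110,150)])[:,:,::-1])
E
```

```text
time_s: 4.0
tool_pos: [0.5257, 0.3656, 0.2682]
tool_rot: [0.702, -0.701, -0.087, 0.085]
force: [0.5, -0.0, -0.8]
grip_width: 0.0915
t 4.0 grasp [0.526  0.3659 0.0972] yaw 0.244 tilt 0.12 F [ 0.5 -0.  -0.8] w 0.0915
shift mm [-1.   2.2 -0.2] turn_y deg -0.05
```

View pics/g5.png

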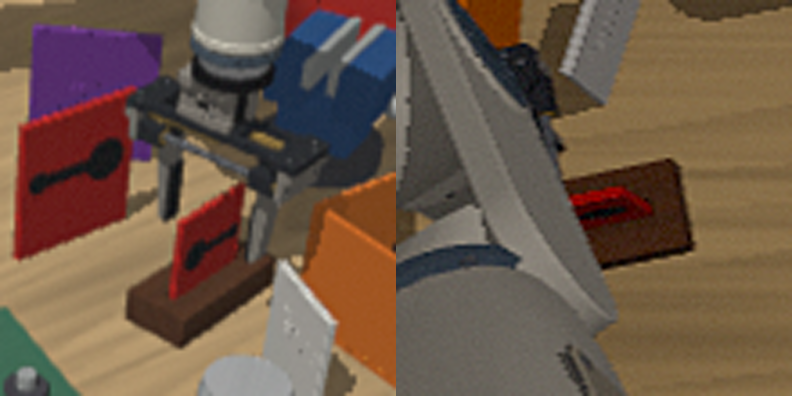

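The open fingers straddle the small red panel in the block, and the body clears the large red panel. Closing.

```bash
python3 -m pendant '[[[0,0,0,0,0,0,150],[0,0,0,0,0,0,235],[0,0,0,0,0,0,255],[0,0,0,0,0,0,255],[0,0,0,0,0,0,255],[0,0,0,0,0,0,255],[0,0,0,0,0,0,255],[0,0,0,0,0,0,255]]]' 20; python3 go.py .525 .3654 .097 .245
```

```text
time_s: 5.1
tool_pos: [0.5255, 0.365, 0.2667]
tool_rot: [0.702, -0.702, -0.086, 0.086]
force: [0.8, -0.4, 0.5]
grip_width: 0.0142
t 5.1 grasp [0.5255 0.365  0.0957] yaw 0.2432 tilt 0.0 F [ 0.8 -0.4  0.5] w 0.0142
shift mm [-0.3 -1.3  0.5] turn_y deg -0.1
```

```bash
python3 -m pendant '[[[0,0,0,0,0,0,255],[0,0,0,0,0,0,255],[0,-6,0,0,0,0,255],[0,-10,0,0,0,0,255],[0,-14,0,0,0,0,255],[0,-20,0,0,0,0,255],[0,-20,0,0,0,0,255],[0,-20,0,0,0,0,255]]]' ; python3 go.py .525 .3654 .21 .245
```

```text
time_s: 6.1
tool_pos: [0.5255, 0.365, 0.3586]
tool_rot: [0.702, -0.702, -0.086, 0.085]
force: [0.1, 0.3, -1.0]
grip_width: 0.008
t 6.1 grasp [0.5257 0.3651 0.1876] yaw 0.2432 tilt 0.06 F [ 0.1  0.3 -1. ] w 0.008
shift mm [ -0.6 -22.4   0.4] turn_y deg -0.1
```

Held (8 mm opening). Turning to the stand's yaw and travelling.

```bash
python3 -m pendant '[[[0,-15,0,0,7.2,0,255],[0,-5,0,0,7.2,0,255],[0,0,0,0,7.1,0,255],[0,0,0,0,0,0,255],[0,0,0,0,0,0,255]]]' ; python3 go.py .4795 .0219 .21 -.1315
```

```text
time_s: 6.72
tool_pos: [0.5254, 0.365, 0.3771]
tool_rot: [0.706, -0.706, 0.046, -0.046]
force: [-0.3, 0.4, -1.1]
grip_width: 0.0075
t 6.72 grasp [0.5255 0.365  0.2061] yaw -0.1294 tilt 0.01 F [-0.3  0.4 -1.1] w 0.0075
shift mm [  -1.3   -4.  -346.2] turn_y deg 0.12
```

```bash
python3 -m pendant '[[[0,0,-20,0,0.1,0,255],[0,0,-45,0,0,0,255],[0,0,-50,0,0,0,255],[0,0,-55,0,0,0,255],[0,0,-55,0,0,0,255],[0,0,-50,0,0,0,255],[0,0,-45,0,0,0,255],[-1,0,-26,0,0,0,255]]]' ; python3 -m pendant '[[[0,10,0,0,0,0,255],[0,15,0,0,0,0,255],[0,0,0,0,0,0,255],[0,0,0,0,0,0,255]]]';python3 go.py .4795 .0219 .16 -.1315
python3 - <<'E'
from h import *
A=imaging.snapshot("scene");B=imaging.snapshot("top")
cv2.imwrite("pics/scene6.png",A[:,:,::-1]);cv2.imwrite("pics/top6.png",B[:,:,::-1])
f=lambda im,x,y:cv2.resize(im[y:y+120,x:x+120],None,fx=3.3,fy=3.3,interpolation=2)
cv2.imwrite("pics/g6.png",np.hstack([f(A,220,130),f(B,225,150)])[:,:,::-1])
E
```

```text
time_s: 7.72
tool_pos: [0.477, 0.0197, 0.3767]
tool_rot: [-0.705, 0.706, -0.048, 0.047]
force: [-0.5, -0.7, -1.1]
grip_width: 0.0079
time_s: 8.22
tool_pos: [0.4785, 0.0229, 0.3514]
tool_rot: [-0.706, 0.706, -0.047, 0.047]
force: [0.6, 0.3, -0.6]
grip_width: 0.0077
t 8.22 grasp [0.4783 0.0229 0.1804] yaw -0.1324 tilt 0.04 F [ 0.6  0.3 -0.6] w 0.0077
shift mm [ 1.3 20.4 -0.8] turn_y deg -0.05
```

View pics/g6.png

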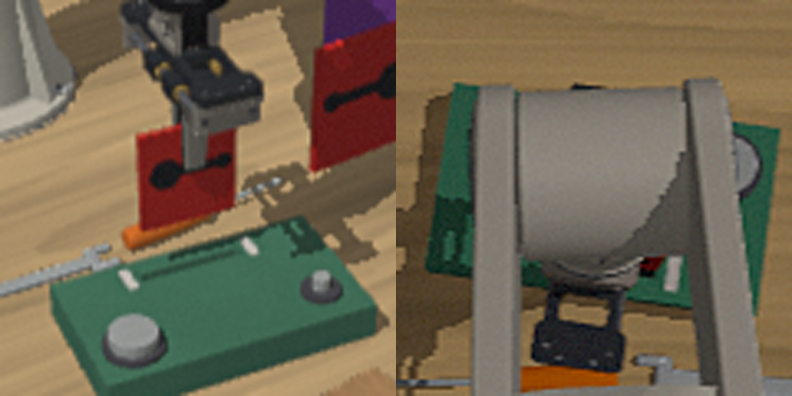

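```bash
cat > s6.py <<'E'
from s3 import *
a=cv2.imread("pics/scene6.png")[:,:,::-1]
p=[.4783,.0229,-.1324]; ps=[.4795,.0219,-.1315]
pan=box(-.004,.004,-.05,.05,.0947,.2047); slot=box(-.0056,.0056,-.052,.052,.0399,.04); st=box(-.025,.135,-.14,.14,0,.04)
O=draw(a,"scene",[(pan,p,(0,255,255)),(slot,ps,(255,255,0)),(st,ps,(255,0,255))],(230,150,110,85),7)
cv2.imwrite("pics/o6.png",O[:,:,::-1])
red2=lambda r,g,b:(r>60)&(r>2*g)&(r>2*b)
rs=(255,160,45,45); m=mask(a,rs,red2); 
m=fillc(cv2.morphologyEx(m.astype(np.uint8),cv2.MORPH_CLOSE,np.ones((3,3))))
from scipy.optimize import minimize
# fit lower strip only: rows below finger
def cost(q):
    r=soft("scene",place(pan,q),rs); w=np.zeros_like(m); w[22:]=1; w[:,:14]=1; w[:,33:]=1
    return (np.abs(r-m)*w).sum()
best=min(((cost([p[0]+dx*1e-3,p[1]+dy*1e-3,p[2]]),dx,dy) for dx in np.arange(-6,7,1) for dy in np.arange(-6,7,.5)))
print(best,cost(p))
M=cv2.resize(m*255,(450,450),interpolation=0); cv2.imwrite("pics/m6.png",M)
E
python3 s6.py
```

```text
(np.float64(118.61568627450981), np.int64(-1), np.float64(-2.0)) 137.06274509803922[ WARN:0@1.036] global loadsave.cpp:1063 imwrite_ Unsupported depth image for selected encoder is fallbacked to CV_8U.
```

View pics/o6.png

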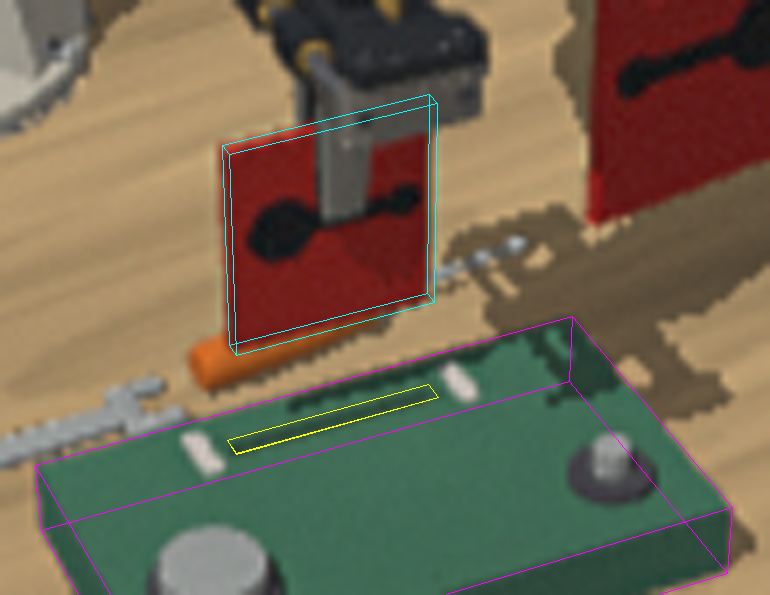

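The scene-view overlay fits the stand, with the white marks either side of the modelled slot. The panel hangs within about 2 mm of the model. I'll lower to just above the mouth and recheck.

```bash
python3 -m pendant '[[[0,14,0.5,0,0,0,255],[0,14,0,0,0,0,255],[0,12,0,0,0,0,255],[0,6,0,0,0,0,255],[0,0,0,0,0,0,255],[0,0,0,0,0,0,255]]]';python3 go.py .4785 .0233 .1 -.1315
python3 - <<'E'
from h import *
A=imaging.snapshot("scene")
cv2.imwrite("pics/scene7.png",A[:,:,::-1])
from s3 import *
p=[.4783,.0229,-.1324]; s,o=None,None
from go import pose
s,r=pose(); g=s["tool_pos"]+.171*r[:,1]; print(g)
z=g[2]-.0307
pan=box(-.004,.004,-.05,.05,z-.055,z+.055); slot=box(-.0056,.0056,-.052,.052,.0399,.04)
O=draw(A,"scene",[(slot,[.4795,.0219,-.1315],(255,255,0))],(240,165,80,65),9)
O2=draw(A,"scene",[(pan,[g[0],g[1],-.1315],(0,255,255))],(240,165,80,65),9)
cv2.imwrite("pics/o7.png",O[:,:,::-1]);cv2.imwrite("pics/o7b.png",O2[:,:,::-1])
E
```

```text
time_s: 9.07
tool_pos: [0.4786, 0.0227, 0.3059]
tool_rot: [0.706, -0.706, 0.047, -0.047]
force: [0.2, 0.5, -1.7]
grip_width: 0.008
t 9.07 grasp [0.4787 0.0227 0.1349] yaw -0.1338 tilt 0.03 F [ 0.2  0.5 -1.7] w 0.008
shift mm [-0.3 34.9  0.6] turn_y deg -0.13
[0.47876391 0.02270822 0.13505259]
```

View pics/o7.png

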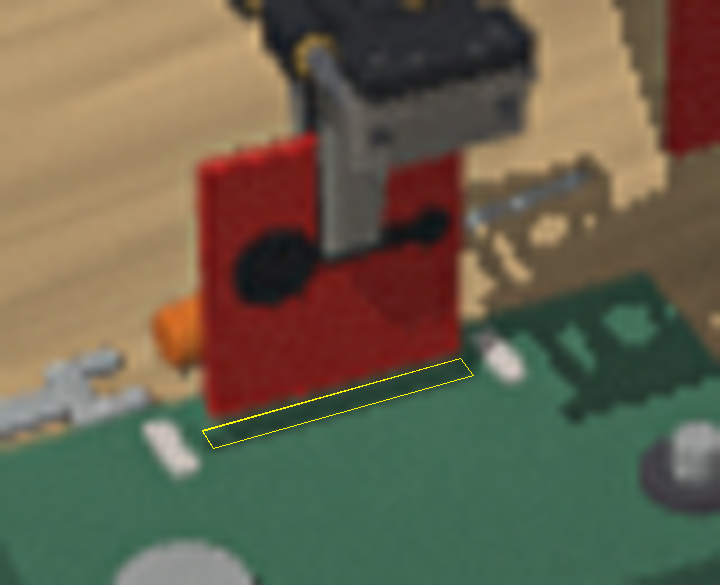

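View pics/o7b.png

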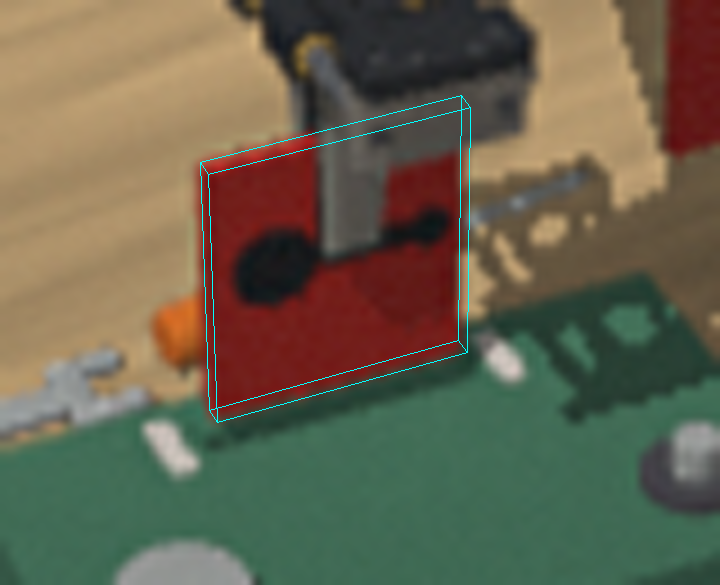

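The panel sits about 0.5 px left of the slot's middle, roughly 1.2 mm towards -y. I'll correct that and lower gently while watching the force.

```bash
python3 -m pendant '[[[0,0,1.2,0,-0.1,0,255],[0,4,0,0,0,0,255],[0,4,0,0,0,0,255],[0,4,0,0,0,0,255],[0,0,0,0,0,0,255]]]';python3 go.py .4787 .0239 .095 -.1315
```

```text
time_s: 9.75
tool_pos: [0.4784, 0.0239, 0.2932]
tool_rot: [-0.706, 0.706, -0.047, 0.046]
force: [-0.6, -0.7, -1.3]
grip_width: 0.0082
t 9.75 grasp [0.4782 0.0239 0.1222] yaw -0.132 tilt 0.05 F [-0.6 -0.7 -1.3] w 0.0082
shift mm [ 0.5 27.2  0.1] turn_y deg -0.03
```

```bash
python3 -m pendant '[[[0,3,0,0,0,0,255],[0,3,0,0,0,0,255],[0,2,0,0,0,0,255],[0,0,0,0,0,0,255]]]';python3 go.py .4787 .0239 .095 -.1315
```

```text
time_s: 10.25
tool_pos: [0.4785, 0.0239, 0.2855]
tool_rot: [-0.706, 0.706, -0.047, 0.047]
force: [-0.5, 1.0, -1.8]
grip_width: 0.0081
t 10.25 grasp [0.4785 0.0239 0.1145] yaw -0.1319 tilt 0.02 F [-0.5  1.  -1.8] w 0.0081
shift mm [ 0.2 19.5  0. ] turn_y deg -0.02
```

It is past the chamfer with no contact force. Continuing.

```bash
python3 -m pendant '[[[0,4,0,0,0,0,255],[0,4,0,0,0,0,255],[0,4,0,0,0,0,255],[0,3,0,0,0,0,255],[0,2,0,0,0,0,255],[0,0,0,0,0,0,255]]]';python3 go.py .4787 .0239 .0957 -.1315
```

```text
time_s: 11.0
tool_pos: [0.4786, 0.0239, 0.2685]
tool_rot: [-0.706, 0.706, -0.047, 0.047]
force: [0.9, 0.1, -1.1]
grip_width: 0.008
t 11.0 grasp [0.4785 0.0239 0.0975] yaw -0.132 tilt 0.01 F [ 0.9  0.1 -1.1] w 0.008
shift mm [0.2 1.8 0. ] turn_y deg -0.03
```

```bash
python3 -m pendant '[[[0,1.5,0,0,0,0,255],[0,1,0,0,0,0,255],[0,0,0,0,0,0,255],[0,0,0,0,0,0,255]]]';python3 go.py .4787 .0239 .0957 -.1315
python3 - <<'E'
from h import *
A=imaging.snapshot("scene")
cv2.imwrite("pics/scene8.png",A[:,:,::-1])
from s3 import *
pan=box(-.004,.004,-.05,.05,.01,.12)
O=draw(A,"scene",[],(230,160,100,75),7.5)
O2=draw(A,"scene",[(pan,[.4787,.023,-.1315],(0,255,255))],(230,160,100,75),7.5)
cv2.imwrite("pics/o8.png",O2[:,:,::-1])
E
```

```text
time_s: 11.5
tool_pos: [0.4787, 0.0239, 0.2666]
tool_rot: [0.706, -0.706, 0.047, -0.047]
force: [-2.2, 0.4, 6.0]
grip_width: 0.0079
t 11.5 grasp [0.4787 0.0239 0.0956] yaw -0.1321 tilt 0.01 F [-2.2  0.4  6. ] w 0.0079
shift mm [ 0.  -0.1 -0. ] turn_y deg -0.03
```

View pics/o8.png

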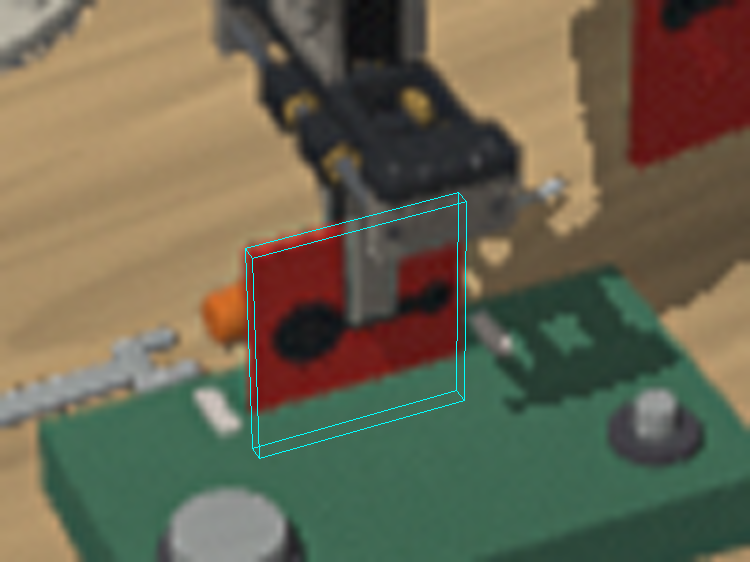

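Floor contact at +6 N at the same grasp height as in the storage slot, and the overlay agrees, so the panel is home. Releasing.

```bash
python3 -m pendant '[[[0,0,0,0,0,0,200],[0,0,0,0,0,0,120],[0,0,0,0,0,0,60],[0,0,0,0,0,0,0],[0,0,0,0,0,0,0],[0,0,0,0,0,0,0],[0,0,0,0,0,0,0],[0,0,0,0,0,0,0]]]';python3 -m pendant '[[[0,-20,0,0,0,0,0],[0,-35,0,0,0,0,0],[0,-35,0,0,0,0,0],[0,-35,0,0,0,0,0],[0,0,0,0,0,0,0],[0,0,0,0,0,0,0]]]'; python3 go.py .4526 -.321 .2 -1.36;  python3 - <<'E'
from h import *
A=imaging.snapshot("scene")
cv2.imwrite("pics/scene9.png",A[:,:,::-1])
from s3 import *
pan=box(-.004,.004,-.05,.05,.04,.12)
red2=lambda r,g,b:(r>60)&(r>2*g)&(r>2*b)
rs=(255,170,45,50); m=mask(A,rs,red2,3); m=fillc(m)
print([fit([("scene",[pan],m,rs)],[.4787,.023,-.13])])
O2=draw(A,"scene",[(pan,[.4787,.023,-.1315],(0,255,255))],(230,160,100,75),7.5)
cv2.imwrite("pics/o9.png",O2[:,:,::-1])
E
```

```text
time_s: 12.55
tool_pos: [0.4786, 0.0239, 0.2662]
tool_rot: [-0.706, 0.706, -0.047, 0.047]
force: [-1.0, -0.1, 0.2]
grip_width: 0.0857
time_s: 13.3
tool_pos: [0.4782, 0.0239, 0.3906]
tool_rot: [-0.706, 0.706, -0.047, 0.046]
force: [0.1, 1.0, 0.1]
grip_width: 0.092
t 13.3 grasp [0.4781 0.0239 0.2196] yaw -0.132 tilt 0.03 F [0.1 1.  0.1] w 0.092
shift mm [  20.1   19.6 -345.2] turn_y deg 70.36
[(array([ 0.47977068,  0.0186449 , -0.10359914]), np.float64(33.54509803921569))]
```

View pics/o9.png

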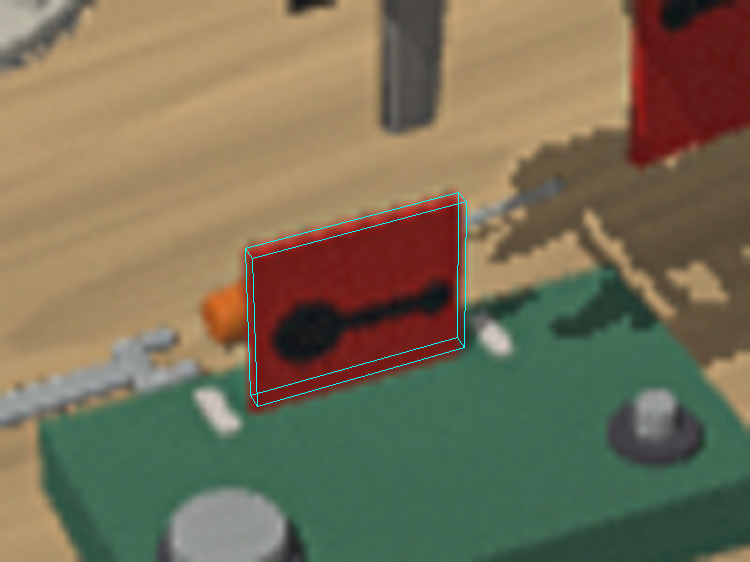

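The panel stands in the slot, let go, between the white marks with its outline matched. Now the lever.

```bash
python3 -m pendant '[[[3,0,-49,0,0,0,0],[3,0,-49,0,0,0,0],[3,0,-49,0,0,0,0],[3,0,-49,0,0,0,0],[3,0,-49,0,0,0,0],[3,0,-49,0,0,0,0],[2,0,-49,0,0,0,0],[0,0,0,0,0,0,0]]]' ; python3 -m pendant '[[[0,0,0,0,10,0,0],[0,0,0,0,10,0,0],[0,0,0,0,10,0,0],[0,0,0,0,10,0,0],[0,0,0,0,10,0,0],[0,0,0,0,10,0,0],[0,0,0,0,10.4,0,0],[0,0,0,0,0,0,0]]]'; python3 go.py .4526 -.321 .023 -1.36
```

```text
time_s: 14.35
tool_pos: [0.4526, -0.3212, 0.3895]
tool_rot: [0.706, -0.705, 0.048, -0.047]
force: [-0.0, 0.7, -0.6]
grip_width: 0.0917
time_s: 15.35
tool_pos: [0.4532, -0.3177, 0.3902]
tool_rot: [0.55, -0.55, 0.445, -0.444]
force: [0.2, 0.3, -0.2]
grip_width: 0.0921
t 15.35 grasp [ 0.4529 -0.3174  0.2192] yaw -1.3588 tilt 0.12 F [ 0.2  0.3 -0.2] w 0.0921
shift mm [  3.7 196.2  -0.8] turn_y deg 0.07
```

```bash
python3 -m pendant '[[[1,35,0,0,0,0,0],[1,35,0,0,0,0,0],[1,35,0,0,0,0,0],[0,25,0,0,0,0,0],[0,0,0,0,0,0,0],[0,0,0,0,0,0,0]]]'; python3 go.py .4526 -.321 .023 -1.36;python3 - <<'E'
from h import *
A=imaging.snapshot("scene"); B=imaging.snapshot("top")
f=lambda im,x,y:cv2.resize(im[y:y+110,x:x+110],None,fx=3.6,fy=3.6,interpolation=2)
cv2.imwrite("pics/g10.png",np.hstack([f(A,130,180),f(B,350,180)])[:,:,::-1])
E
```

```text
time_s: 16.1
tool_pos: [0.4542, -0.3215, 0.2618]
tool_rot: [0.55, -0.55, 0.444, -0.444]
force: [-0.5, -0.2, 0.8]
grip_width: 0.0921
t 16.1 grasp [ 0.4543 -0.3216  0.0908] yaw -1.3586 tilt 0.02 F [-0.5 -0.2  0.8] w 0.0921
shift mm [-0.9 67.8 -1.5] turn_y deg 0.08
```

View pics/g10.png

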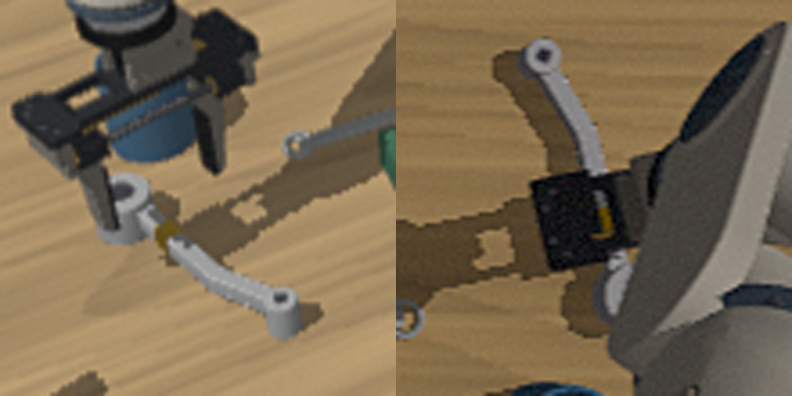

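The yellow band (top crop 605,220) lies between the open jaws and the mug is clear. Descending and gripping.

```bash
python3 -m pendant '[[[-0.9,25,-1.5,0,0,0,0],[0,25,0,0,0,0,0],[0,12,0,0,0,0,0],[0,5,0,0,0,0,0],[0,0,0,0,0,0,0],[0,0,0,0,0,0,0]]]'; python3 go.py .4526 -.321 .023 -1.36;python3 -m pendant '[[[0,0,0,0,0,0,130],[0,0,0,0,0,0,200],[0,0,0,0,0,0,255],[0,0,0,0,0,0,255],[0,0,0,0,0,0,255],[0,0,0,0,0,0,255],[0,0,0,0,0,0,255],[0,0,0,0,0,0,255]]]' 40; python3 -m pendant '[[[0,0,0,0,0,0,255],[0,0,0,0,0,0,255],[0,0,0,0,0,0,255]]]';python3 go.py .4526 -.321 .023 -1.36
```

```text
time_s: 16.95
tool_pos: [0.4525, -0.3213, 0.1949]
tool_rot: [0.55, -0.55, 0.444, -0.445]
force: [0.4, 0.4, 1.1]
grip_width: 0.0917
t 16.95 grasp [ 0.4527 -0.3215  0.0239] yaw -1.3607 tilt 0.07 F [0.4 0.4 1.1] w 0.0917
shift mm [-0.5  0.9 -0. ] turn_y deg -0.04
time_s: 17.95
tool_pos: [0.4523, -0.3212, 0.1942]
tool_rot: [-0.55, 0.55, -0.445, 0.445]
force: [-0.9, 0.2, -0.7]
grip_width: 0.0159
time_s: 18.32
tool_pos: [0.4522, -0.3212, 0.1942]
tool_rot: [-0.55, 0.55, -0.445, 0.445]
force: [0.2, -2.0, -2.2]
grip_width: 0.0157
t 18.32 grasp [ 0.4523 -0.3212  0.0232] yaw -1.3608 tilt 0.01 F [ 0.2 -2.  -2.2] w 0.0157
shift mm [-0.1  0.2  0.4] turn_y deg -0.04
```

```bash
python3 -m pendant '[[[0,-6,0,0,0,0,255],[0,-12,0,0,0,0,255],[0,-18,0,0,0,0,255],[0,-20,0,0,0,0,255],[0,-12,0,0,0,0,255],[0,0,0,0,0,0,255],[0,0,0,0,0,0,255],[0,0,0,0,0,0,255]]]';python3 go.py .4526 -.321 .19 -1.36;python3 - <<'E'
from h import *
A=imaging.snapshot("scene"); B=imaging.snapshot("top")
f=lambda im,x,y:cv2.resize(im[y:y+110,x:x+110],None,fx=3.6,fy=3.6,interpolation=2)
cv2.imwrite("pics/g11.png",np.hstack([f(A,130,160),f(B,350,180)])[:,:,::-1])
E
```

```text
time_s: 19.32
tool_pos: [0.452, -0.3209, 0.2615]
tool_rot: [-0.55, 0.55, -0.445, 0.444]
force: [0.4, -0.6, -4.6]
grip_width: 0.0156
t 19.32 grasp [ 0.4518 -0.3208  0.0905] yaw -1.3607 tilt 0.08 F [ 0.4 -0.6 -4.6] w 0.0156
shift mm [  0.3 -99.5   0.7] turn_y deg -0.04
```

View pics/g11.png

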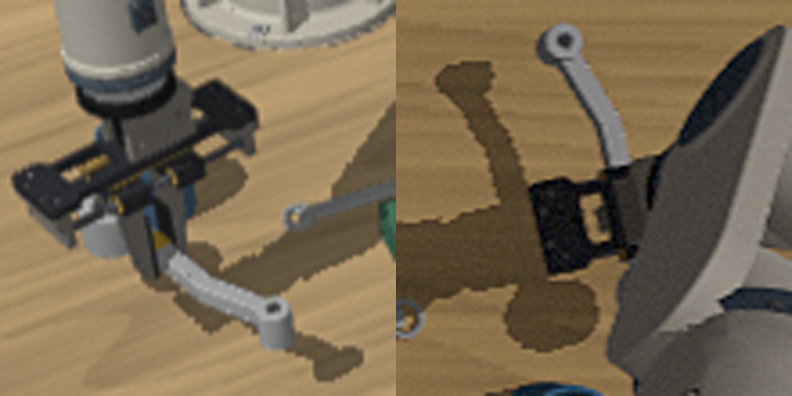

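The lever is up, level and gripped at the band. Raising and turning it to its final yaw (−0.271).

```bash
python3 -m pendant '[[[0,-20,0,0,0,0,255],[0,-30,0,0,0,0,255],[0,-30,0,0,0,0,255],[0,-20,0,0,0,0,255],[0,0,0,0,-5,0,255],[0,0,0,0,-8,0,255],[0,0,0,0,-8,0,255],[0,0,0,0,-8,0,255]]]';python3 -m pendant '[[[0,0,0,0,-8,0,255],[0,0,0,0,-8,0,255],[0,0,0,0,-8,0,255],[0,0,0,0,-6,0,255],[0,0,0,0,-3.4,0,255],[0,0,0,0,0,0,255],[0,0,0,0,0,0,255]]]';python3 go.py .570 -.027 .19 -.271
```

```text
time_s: 20.42
tool_pos: [0.4521, -0.321, 0.3617]
tool_rot: [0.644, -0.644, 0.292, -0.291]
force: [0.7, 1.2, -4.1]
grip_width: 0.0155
time_s: 21.3
tool_pos: [0.4522, -0.321, 0.3619]
tool_rot: [0.701, -0.7, 0.096, -0.096]
force: [1.3, 0.6, -5.2]
grip_width: 0.0159
t 21.3 grasp [ 0.4521 -0.321   0.1909] yaw -0.2729 tilt 0.03 F [ 1.3  0.6 -5.2] w 0.0159
shift mm [ 34.3   1.  314.9] turn_y deg -0.11
```

```bash
python3 -m pendant '[[[2,0,15,0,0,0,255],[5,0,40,0,0,0,255],[5,0,50,0,0,0,255],[5,0,50,0,0,0,255],[5,0,50,0,0,0,255],[5,0,50,0,0,0,255],[5,0,40,0,0,0,255],[2,0,19,0,0,0,255]]]';python3 -m pendant '[[[0,0,0,0,0,0,255],[0,12,0,0,0,0,255],[0,20,0,0,0,0,255],[0,16,0,0,0,0,255],[0,8,0,0,0,0,255],[0,0,0,0,0,0,255],[0,0,0,0,0,0,255]]]';python3 go.py .570 -.027 .133 -.271
python3 - <<'E'
from h import *
A=imaging.snapshot("scene"); B=imaging.snapshot("top")
cv2.imwrite("pics/scene12.png",A[:,:,::-1]);cv2.imwrite("pics/top12.png",B[:,:,::-1])
f=lambda im,x,y:cv2.resize(im[y:y+130,x:x+130],None,fx=3,fy=3,interpolation=2)
cv2.imwrite("pics/g12.png",np.hstack([f(A,215,130),f(B,225,130)])[:,:,::-1])
E
```

```text
time_s: 22.3
tool_pos: [0.5697, -0.0251, 0.3622]
tool_rot: [0.701, -0.701, 0.095, -0.095]
force: [0.1, 1.1, -4.3]
grip_width: 0.0155
time_s: 23.18
tool_pos: [0.5695, -0.0279, 0.3067]
tool_rot: [0.701, -0.701, 0.095, -0.096]
force: [-0.3, -0.1, -4.5]
grip_width: 0.0156
t 23.18 grasp [ 0.5697 -0.0279  0.1357] yaw -0.2718 tilt 0.05 F [-0.3 -0.1 -4.5] w 0.0156
shift mm [0.1 2.7 1. ] turn_y deg -0.05
```

View pics/g12.png

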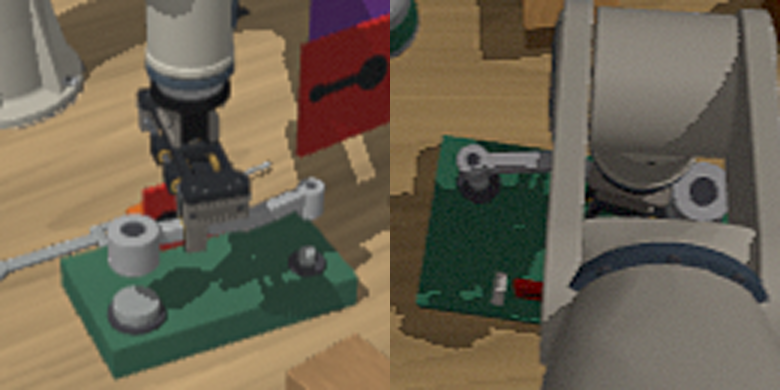

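Run:
```python
from fit import *
P=np.array([[-.0613,-.0073,.017],[.1337,.02,.011]])
for p in ([.5697,-.0279,1.299],):
    q=place(P,p); q[:,2]+=.1357
    print(proj("scene",q).round(1).tolist(),"seen (259.3,206.3),(319.7,192)")
    print(proj("top",q).round(1).tolist(),"seen (330,193.7),(252.3,182.7)")
# measured from top & scene at known height -> xy
zt=[.1527,.1467]
for c,uv in (("scene",[(259.3,206.3),(319.7,192)]),("top",[(330,193.7),(252.3,182.7)])):
    print(c,[atz(c,[u],z)[0].round(4).tolist() for u,z in zip(uv,zt)])
print("rests",[[.5605,-.088],[.5866,.107]])
b=cv2.imread("pics/top0.png")[:,:,::-1];
for n in ["lever_hub","lever_eye"]:
  for c in ["scene","top"]: print(n,c,[(d["centre"],round(d["confidence"],2)) for d in nets.tip_of(n,c)][:2])
A=cv2.imread("pics/scene12.png")[130:250,230:350]
cv2.imwrite("pics/g13.png",cv2.resize(A,None,fx=5,fy=5,interpolation=2))
```

```text
[[258.8, 206.2], [318.2, 191.5]] seen (259.3,206.3),(319.7,192)
[[329.1, 193.4], [252.3, 182.9]] seen (330,193.7),(252.3,182.7)
scene [[0.5616, -0.0879, 0.1527], [0.5909, 0.1089, 0.1467]]
top [[0.5595, -0.0912, 0.1527], [0.5868, 0.1062, 0.1467]]
rests [[0.5605, -0.088], [0.5866, 0.107]]
lever_hub scene [([219.3, 256.0], 0.94)]
lever_hub top [([192.2, 330.3], 0.75)]
lever_eye scene [([202.6, 319.1], 0.69)]
lever_eye top [([183.8, 253.2], 0.72), ([198.9, 324.3], 0.29)]
```

View pics/g13.png

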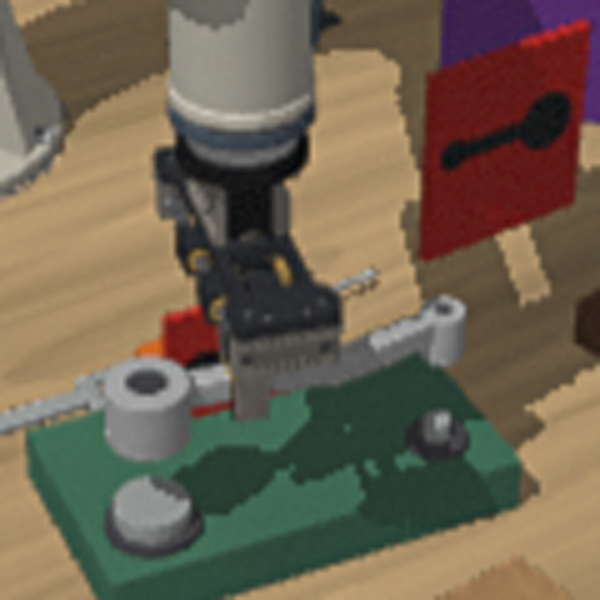

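The hub and eye are within about 4 mm of their rests in both cameras, level, about 53 mm above, and clear of the panel. I'll let it settle and hand in.

```bash
python3 -m pendant '[[[0,0,0,0,0,0,255],[0,0,0,0,0,0,255],[0,0,0,0,0,0,255],[0,0,0,0,0,0,255]]]'; python3 go.py .570 -.027 .133 -.271; python3 -c "
from cell import ticket,observe
print(abs(observe()['qd']).max()); print(ticket.job_done())"
```

```text
time_s: 23.98
tool_pos: [0.5692, -0.0277, 0.3062]
tool_rot: [0.701, -0.701, 0.096, -0.096]
force: [0.4, -0.5, -4.6]
grip_width: 0.0156
t 23.98 grasp [ 0.5692 -0.0277  0.1352] yaw -0.2717 tilt 0.0 F [ 0.4 -0.5 -4.6] w 0.0156
shift mm [0.5 2.2 0.9] turn_y deg -0.04
0.001924476320220688
the job is handed in; nothing more can be done
None
```

The job is handed in at about 24 s of robot time. `job_done` reports no verdict, so these are my own checks.

- **Template:** I took the small red panel out of the dark block, lowered it into the stand's slot and let go. It met the slot floor with about 6 N of upward force, at the same grasp height as in the storage block. After release it stood between the white marks and the overlay matched. One check disagreed: a silhouette fit from the scene camera put it about 3–4 mm towards -y from the slot estimate. I put that down to image resolution of about 3 mm per pixel, still inside the 8 mm limit.
- **Lever:** I gripped it at the yellow band with 40 N and lifted it. It is held about 52 mm above the rests. The tool is vertical, the pictures show the lever level, and the joints are still. In both cameras the hub and eye come out within about 5 mm of their rests' centres, the largest difference being the eye in the scene view. The wrist force of -4.6 N matches the lever's weight alone, so it is touching nothing else.
- **Bystanders:** I saw none disturbed in the crops I took, but I did not re-measure their positions at the end.

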